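# Zero and lock the inoculating turntable

### The arm

A 6-joint arm with a two-finger parallel gripper is mounted at the origin on a cart in front of the work surface, level with it; the furniture and walls round the work are solid. World frame = base frame: x ahead of the robot, y to its left, z up, the work surface at z = 0. Lengths are in m, angles in degrees, forces in N, time in s.
With the tool pointing down it reaches from about 0.4 to 0.825 m from the base axis. Payload 7 kg.
Tool frame: the origin (TCP) lies midway between the tips of the shut fingers; the grasp point (between the pads) lies 19 mm behind it; y points along the fingers, z is the direction in which the jaws open and shut, and the axes are right-handed (so a half turn about y gives the same grasp; the last joint's range is limited). The gripper opens to 88 mm and grips with 3 to 60 N. Pads are 19 mm wide; open, the fingers measure 130 mm over their backs; the gripper's body (78 mm by 193 mm) begins 47 mm behind the grasp point.
Start: joints at [80.621, 20.546, 0.682, 0, -70.136, -16.507], TCP at [0.295, 0.607, 0.227] pointing down, gripper open.
Joint ranges: [-176.03, 176.03], [-82.01, 121.73], [-58.28, 71.71], [-173.87, 95.51], [-174.79, -0.11], [-173.66, 173.66]. Speed limits (degrees/s): [136.94, 136.94, 172.46, 180, 180, 180].

### API

Orientations are given as [roll, pitch, yaw] about the fixed x, y, z axes, in that order (R = Rz(yaw) Ry(pitch) Rx(roll)).
In Python, from plant import ctrl gives the robot as it stands.
- The arm moves only by the tool step_arm, never from a script. Its argument "rows" is a list that holds one entry, the list of rows, each a list of 7 numbers: the gripper command: -1 is shut, 1 is fully open, values between are in proportion, then the shift along the world's x, y, z in cm, then the turn, a rotation vector about the world's x, y, z in degrees. In form: [[[fingers, tx, ty, tz, rx, ry, rz], ...]]. A call has 1 to 12 rows; each row shifts and turns the commanded pose from where the row before left it; what a row does not reach is not made up. A row lasts 1/8 s, in which the tool goes at most 62.5 mm and 10.7 degrees, less where a joint would pass 70% of its speed; a pose out of reach is approached as far as the arm can. A call is refused whole if a number of a shift passes 6.25 or a number of a turn 10.7, either way. A call with a gripper value outside its range is refused whole. The fingers move at their own pace and stop on an object; the grip force is fixed at half the most. Time passes only in rows, so rows that do not move let the fingers close. It gives the time, the measured TCP pose, the force and the opening at its end, in the units of the state.
- ctrl.get_obs(): the state, without advancing time (a new reading comes with each control period).
- ctrl.snapshot(name): name is "side" or "top"; returns the picture (420x560x3 uint8, blue, green, red); there is no depth.
- ctrl.camera_params(name): a dict with "vertical_fov" (degrees; the focal length in pixels is half the picture's height over the tangent of half this angle, whatever the lens; pixels are square), "cx", "cy" (the principal point, pixels), "k1" (the pictures are not rectified: a ray, as slopes to the right and down, at radius r is drawn at 1 + k1 r^2 times it, then the intrinsics apply), "rvec" (rotation vector, rad) and "tvec" (3), from world to camera coordinates, as OpenCV has them. Camera axes: x right, y down, z forward; pixel columns grow to the right and rows downward; lengths in m; the calibration is good to about 2 mm. A picture is of the moment at which its call begins. camera_params takes no time and is no camera call.
- ctrl.close_job(): hands the job in, once; it reports no verdict.
The state is a dict: "clock": time; "joint_pos": joint angles; "qvel": joint speeds; "tau": joint torques, N m; "tool_pos": TCP position; "orientation": TCP orientation; "force": force on the tool from outside, world axes, zero at the start; "moment": the same for the moment, N m; "opening": finger opening in m.
Only numpy, scipy, OpenCV 4.12 (cv2) and the standard library are available. Lean on these libraries where they do the work, as an engineer would, in place of code of your own. Each camera call takes 0.05 s, during which the arm holds its last target. There are 200 camera calls.

### The job

The open culture dish on the inoculating turntable is about to be streaked, so bring the table to its start position: push the disc round by its finger peg until the index arrow engraved on the disc lines up with the longest line, the zero line, of the fixed scale in front of it, then push the locking bolt by its thumb tab fully home into the disc's notch. Only push, lightly, with the fingertips: do not pinch or lift anything, and leave the dish on the disc and the things round about where they are.

Things in the scene. Friction and masses are not known exactly. Their poses are not given: they have to be found in the camera images.
- turntable: White base plate of the inoculating turntable, fixed: 184 mm (its x) by 242 mm (its y, from -150 to +92 mm), top at z = 20 mm. Origin at bench height under the disc's axis; x points away from the robot at yaw 0, y to the left. On its right (-y) stands the bolt's metal guide block: y = -108 to -88 mm, 39 mm wide, top at z = 43 mm.
- dial (a joint): Angle of the disc about its upright axis, rad: 0 when the arrow points exactly at the zero line, positive counter-clockwise from above. Starts between 0.45 and 1.75, so it is turned clockwise. Stays where left: friction, about 1.3 N at the peg, no spring. The bolt's nose enters the notch and centres the disc from up to about 4 degrees off, else it butts on the rim; 20 degrees off is a wrong notch.
- peg_top (a point): Centre of the top of the black finger peg that stands on the disc: 10 mm in diameter, 21 mm tall (from z = 36 to 57 mm above the bench), 56 mm from the disc's axis. It goes round with the disc; with the disc at zero it stands at the back, 10 degrees counter-clockwise of the plate's +x axis.
- index_tip (a point): Tip of the black index arrow on the disc, 74 mm from the axis, at z = 36 mm; the arrow points radially outwards and is on the side of the disc nearly opposite the peg (170 degrees counter-clockwise from it).
- zero_line (a point): Inner end of the zero line, 77 mm from the disc's axis in the plate's -x direction, z = 36 mm. It is the middle and by far the longest (21 mm) of thirteen black radial lines, 10 degrees apart, on the fixed bare-metal scale arc in front of the disc (radius 77 to 100 mm, top at z = 36 mm).
- disc_centre (a point): Point on the disc's axis at the height of its top, z = 36 mm; fixed. The disc is bare metal, 75 mm in radius, 14 mm thick, with eighteen V notches round its rim, 20 degrees apart.
- bolt (a joint): Travel of the locking bolt, m: 0 drawn back, 0.0125 fully home (a hard stop, its nose in the disc's notch). It slides in the turntable's +y direction, straight towards the disc's axis; friction about 1.5 N, no spring, stays where it is left; starts drawn back, between 0 and 0.0015.
- tab_top (a point): Middle of the top edge of the bolt's black upright thumb tab: 26 mm wide (turntable's x), 6 mm thick (its y), from z = 32 to 66 mm. Drawn back, it stands at x = 0, y = -126.5 mm in the turntable's frame, its outer face 130 mm from the disc's axis; push on that outer face towards the disc.
- petri_dish: Loose open culture dish, 60 mm across, 12 mm tall, 12 g, sitting on the middle of the disc between three lugs 4.5 mm high; origin at the centre of its underside (z = 36 mm). It goes round with the disc and must stay there.
- petri_lid: Loose clear lid of the dish, 63 mm across, 9 mm tall, lying on the bench to the left of the turntable; leave it alone. Origin under its centre.
- pot_yellow: Loose specimen pot with a screw cap, 50 mm across, 55 mm tall, right of the turntable; leave it alone. Origin under its centre.
- dropper: Loose amber dropper bottle, 33 mm across, 82 mm tall, right of the turntable; leave it alone. Origin under its centre.
- reagent: Loose white bottle, 44 mm across, 90 mm tall, right of the turntable; leave it alone. Origin under its centre.
- tape: Loose roll of tape, 64 mm across, 20 mm tall, left of the turntable; leave it alone. Origin under its centre.

How it is judged:
By the outcome, as a careful person would: the job done as asked, in the order asked, and still so for the second after the job is handed in, with the robot touching nothing.
It also fails if it takes over 58 s, if anything falls off the work surface, if the arm or the gripper's body presses on something with over 40 N, if the wrist force passes 120 N, or if a joint passes its speed limit or range.

## Working session

There is one attempt and no reset: what is moved stays moved. The work goes in short steps, Python scripts to look and compute and a tool call to move; the robot and the scene stay as the last step left them, time stands still between calls to the robot, and variables do not carry over. Pictures are saved under pics/ and viewed, about 8 in all and at most 12, crops included, and the job is handed in when it is done.

Besides the shell and the picture viewer there is one more tool, called after ">>>" in YAML: its name, and indented under it one key for each argument. step_arm: Moves the arm, as the interface text tells. Its arguments: {"type":"object","properties":{"rows":{"type":"array"}},"required":["rows"]}

```bash
mkdir -p pics; cat > h.py <<'E'
import cv2,numpy as np
from plant import ctrl
def cam(n):
    p=ctrl.camera_params(n); f=210/np.tan(np.radians(p['vertical_fov']/2))
    return f,p['cx'],p['cy'],p['k1'],cv2.Rodrigues(np.array(p['rvec'],float))[0],np.array(p['tvec'],float).ravel()
def proj(n,P):
    f,cx,cy,k,R,t=cam(n); c=np.atleast_2d(P)@R.T+t; s=c[:,:2]/c[:,2:]; s=s*(1+k*(s**2).sum(1,keepdims=True)); return s*f+[cx,cy]
def back(n,uv,z):
    f,cx,cy,k,R,t=cam(n); d=(np.atleast_2d(uv)-[cx,cy])/f; s=d.copy()
    for _ in range(30): s=d/(1+k*(s**2).sum(1,keepdims=True))
    r=np.c_[s,np.ones(len(s))]@R; o=-R.T@t; return o+r*((z-o[2])/r[:,2])[:,None]
E
python3 - <<'E'
from h import *
for n in('top','side'):
    im=ctrl.snapshot(n); cv2.imwrite(f'pics/{n}0.png',im); print(n,ctrl.camera_params(n))
print(ctrl.get_obs())
E
```

```text
top {'vertical_fov': 53.98401217072799, 'cx': 280.1261981014229, 'cy': 212.23086376100406, 'k1': -0.05890326389371104, 'rvec': array([ 2.13668036, -2.16469401,  0.14934301]), 'tvec': array([0.00197917, 0.46644471, 0.95567785])}
side {'vertical_fov': 49.75923746824848, 'cx': 274.3396462965484, 'cy': 214.0466741585359, 'k1': -0.09559150066415087, 'rvec': array([ 2.23784174, -0.17961153,  0.08170079]), 'tvec': array([-0.4490577 ,  0.0988852 ,  1.08804833])}
{'clock': 0.1, 'joint_pos': array([ 8.06215341e+01,  2.05861220e+01,  6.40662895e-01, -1.63652632e-02,
       -7.01353343e+01, -1.65054247e+01]), 'qvel': array([-0.02443166, -0.11198562,  0.006978  ,  0.13592236, -0.04813829,
       -0.00251884]), 'tau': array([-9.89323671e-04, -5.84162378e+01,  2.93752509e+01,  7.01550186e+00,
        1.01575954e-02, -6.23212850e-05]), 'tool_pos': array([0.29453093, 0.60688866, 0.22574679]), 'orientation': array([-8.99181645e+01,  8.20439562e-03,  1.54110544e+02]), 'force': array([ 0.20072176, -0.36377327, -0.82919571]), 'moment': array([-0.01181246,  0.01834099, -0.03067549]), 'opening': 0.08751620265861314}
```

View pics/top0.png

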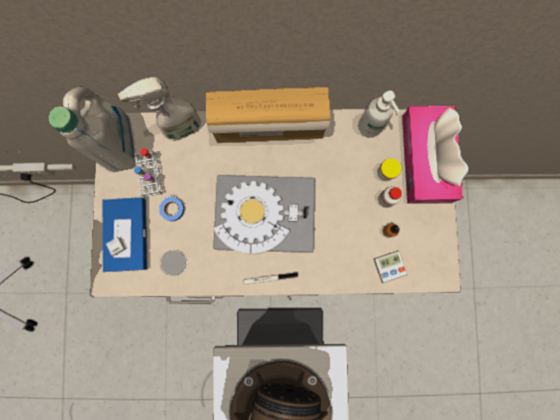

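View pics/side0.png

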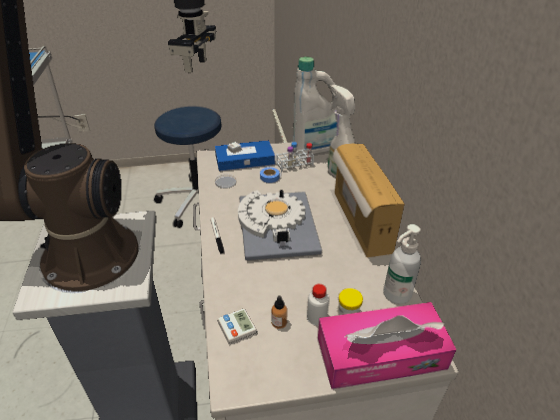

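The top view shows the turntable around (265,213): peg near (230,203), bolt tab near (305,212), yellow pot (391,169), reagent (393,197), dropper (391,230), tape (171,209) and lid (173,263). I'll enlarge.

```bash
python3 - <<'E'
from h import *
a=cv2.imread('pics/top0.png')[165:265,205:325]; cv2.imwrite('pics/c1.png',cv2.resize(a,None,fx=6,fy=6,interpolation=cv2.INTER_CUBIC))
E
```

```text
(no output)
```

View pics/c1.png

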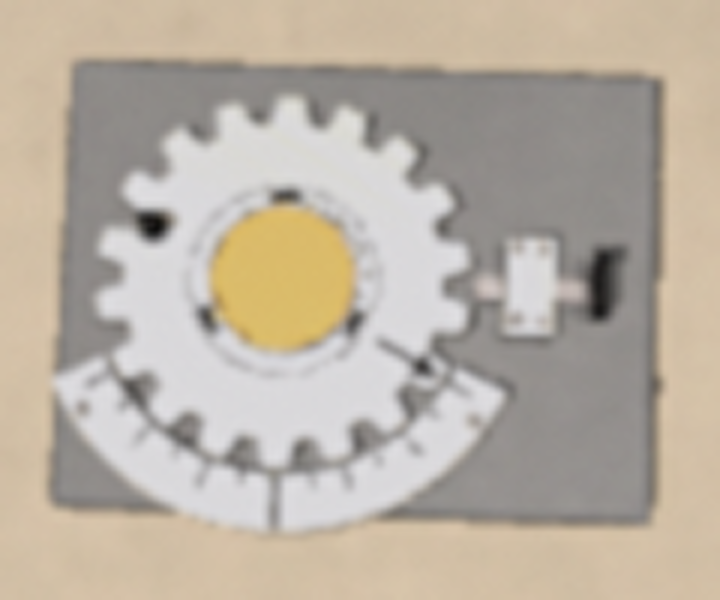

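Crop: plate corners at (77,62), (660,76), (650,521), (52,508); zero line inner end (275,470), outer end (275,528); arrow tip about (434,374); peg (152,222); dish centre (283,279); tab (605,285).

```bash
cat >> h.py <<'E'
def fit(uv,n='top'):
    from scipy.optimize import least_squares
    L=np.array([[.092,.092,.02],[.092,-.15,.02],[-.092,-.15,.02],[-.092,.092,.02],[-.077,0,.036],[-.098,0,.036]])
    def W(p,l):
        c,s=np.cos(p[2]),np.sin(p[2]); l=np.atleast_2d(l); return np.c_[p[0]+c*l[:,0]-s*l[:,1],p[1]+s*l[:,0]+c*l[:,1],l[:,2]]
    r=least_squares(lambda p:(proj(n,W(p,L))-uv).ravel(),[.6,.0,0],loss='soft_l1'); return r.x,r.fun.reshape(-1,2)
E
python3 - <<'E'
from h import *
S=lambda a:(np.array(a,float)+.5)/6-.5+[205,165]
uv=S([[77,62],[660,76],[650,521],[52,508],[275,470],[275,528]])
p,r=fit(uv); print(p[:2],np.degrees(p[2])); print(r.round(1))
for nm,q,z in [('tip',(434,374),.036),('peg',(152,222),.057),('tab',(608,282),.066),('ctr dish',(283,279),.048)]:
    w=back('top',S([q]),z)[0]; d=w[:2]-p[:2]; print(nm,w.round(4),'r',np.hypot(*d).round(4),'ang',(np.degrees(np.arctan2(d[1],d[0])-p[2])).round(1))
for nm,q,z in [('lid',(173,263),.009),('tape',(171,209),.02),('yellow',(391,169),.055),('reag',(393,195),.09),('drop',(391,230),.082),('box',(268,100),.1),('pen',(270,278),0.01)]: print(nm,back('top',[q],z)[0].round(3))
E
```

```text
[0.46893977 0.06312483] -2.34654936165679
[[-0.9 -0.7]
 [ 0.2 -0.4]
 [ 0.7  0.6]
 [-0.5 -0.1]
 [ 0.3  0.7]
 [ 0.  -0.1]]
tip [0.4308 0.004  0.036 ] r 0.0704 ang -120.5
peg [0.4897 0.1134 0.057 ] r 0.0544 ang 69.9
tab [ 0.4625 -0.0637  0.066 ] r 0.127 ang -90.6
ctr dish [0.4678 0.0628 0.048 ] r 0.0011 ang -162.2
lid [0.349 0.257 0.009]
tape [0.48  0.262 0.02 ]
yellow [ 0.564 -0.27   0.055]
reag [ 0.495 -0.262  0.09 ]
drop [ 0.416 -0.255  0.082]
box [0.721 0.021 0.1  ]
pen [0.31  0.022 0.01 ]
```

>>> step_arm:
  rows:
    - [[-1, 1.56, -4.73, -0.7, 0, 0, -8.65], [-1, 1.56, -4.73, -0.7, 0, 0, -8.65], [-1, 1.56, -4.73, -0.7, 0, 0, -8.65], [-1, 1.56, -4.73, -0.7, 0, 0, -8.65], [-1, 1.56, -4.73, -0.7, 0, 0, -8.65], [-1, 1.56, -4.73, -0.7, 0, 0, -8.65], [-1, 1.56, -4.73, -0.7, 0, 0, -8.65], [-1, 1.56, -4.73, -0.7, 0, 0, -8.65], [-1, 1.56, -4.73, -0.7, 0, 0, -8.65], [-1, 1.56, -4.73, -0.7, 0, 0, -8.65], [-1, 0, 0, 0, 0, 0, 0], [-1, 0, 0, 0, 0, 0, 0]]

```text
clock: 1.6
tool_pos: [0.4508, 0.1341, 0.1565]
orientation: [-90.0, -0.0, 67.6]
force: [0.1, -0.6, -0.3]
opening: 0.0004
```

```bash
python3 - <<'E'
from h import *
o=ctrl.get_obs(); print({k:np.round(o[k],4) for k in('clock','tool_pos','orientation','force','opening','joint_pos')})
a=ctrl.snapshot('side')[100:280,190:400]; cv2.imwrite('pics/s1.png',cv2.resize(a,None,fx=3.3,fy=3.3,interpolation=cv2.INTER_CUBIC))
E
```

```text
{'clock': np.float64(1.6), 'tool_pos': array([0.4508, 0.1341, 0.1565]), 'orientation': array([-8.99981e+01, -1.20000e-03,  6.76134e+01]), 'force': array([ 0.09  , -0.5559, -0.3291]), 'opening': np.float64(0.0004), 'joint_pos': array([ 4.06373e+01,  4.59950e+00, -3.00926e+01, -2.70000e-03,
       -5.53077e+01, -6.30224e+01])}
```

View pics/s1.png

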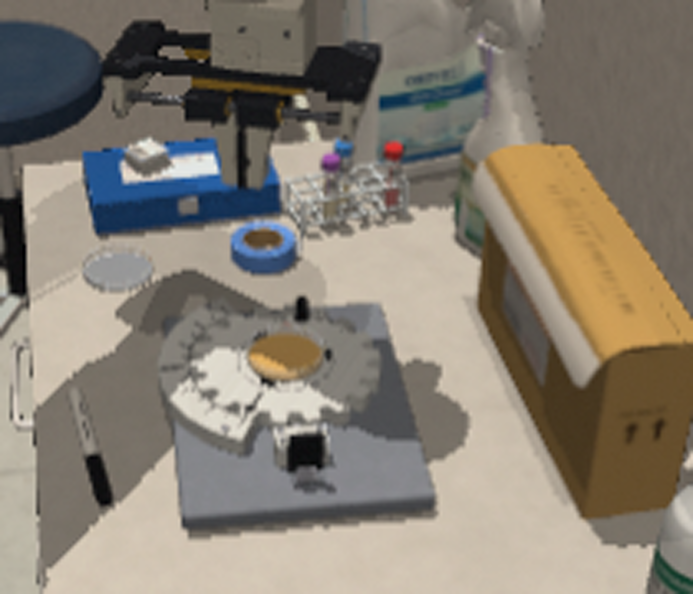

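The side view shows the shut fingers (tip near (245,188) in the crop) above and left of the peg (302,307), clear of everything. I'll lower them, then approach.

>>> step_arm:
  rows:
    - [[-1, 0, 0, -2.5, 0, 0, 0], [-1, 0, 0, -2.5, 0, 0, 0], [-1, 0, 0, -2.5, 0, 0, 0], [-1, 0, 0, -2, 0, 0, 0], [-1, 0, 0, -1.3, 0, 0, 0], [-1, 0, 0, -0.5, 0, 0, 0], [-1, 0, 0, 0, 0, 0, 0]]

```text
clock: 2.52
tool_pos: [0.4508, 0.1346, 0.0437]
orientation: [-90.0, 0.0, 67.7]
force: [0.0, 1.1, -0.1]
opening: 0.0004
```

```bash
python3 - <<'E'
from h import *
o=ctrl.get_obs(); print({k:np.round(o[k],4) for k in('clock','tool_pos','force')})
a=ctrl.snapshot('side')[160:270,220:340]; cv2.imwrite('pics/s2.png',cv2.resize(a,None,fx=5,fy=5,interpolation=cv2.INTER_CUBIC))
E
```

```text
{'clock': np.float64(2.525), 'tool_pos': array([0.4508, 0.1346, 0.0437]), 'force': array([ 0.0441,  1.0913, -0.0786])}
```

View pics/s2.png

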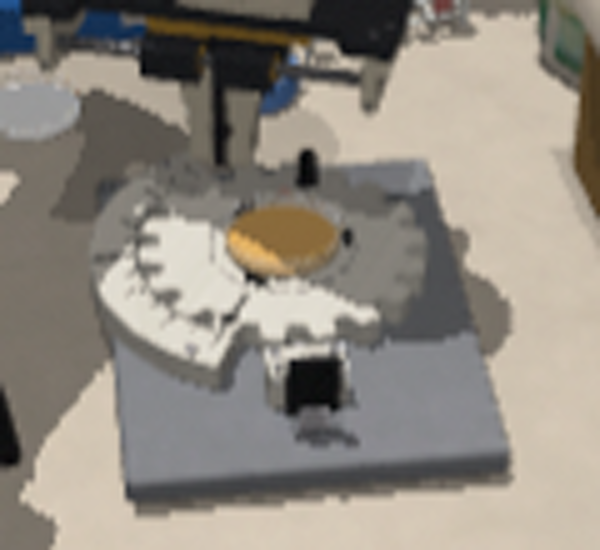

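The finger sits left of the peg with a gap of about 19 mm in the crop (finger edge at x≈255, peg at 298), clear of the dish. Next I'll work out the arc about the disc axis.

```bash
python3 - <<'E'
from h import *
C=np.array([.469,.063]);f=np.radians(67.5)
P=lambda f,t=.025,r=.058:C+r*np.array([np.cos(f),np.sin(f)])+t*np.array([-np.sin(f),np.cos(f)])
print(P(f)-np.array([.4508,.1346]))
p=P(f)
for i in range(1,16):
    q=P(f-np.radians(4*i)); print(i,((q-p)*100).round(2),q.round(4)); p=q
E
```

```text
[ 0.01729865 -0.0084479 ]
1 [ 0.44 -0.01] [0.4725 0.1261]
2 [ 0.44 -0.04] [0.4769 0.1257]
3 [ 0.44 -0.07] [0.4812 0.125 ]
4 [ 0.43 -0.1 ] [0.4855 0.124 ]
5 [ 0.42 -0.13] [0.4898 0.1227]
6 [ 0.41 -0.16] [0.4939 0.1211]
7 [ 0.4  -0.19] [0.4979 0.1192]
8 [ 0.38 -0.21] [0.5017 0.117 ]
9 [ 0.37 -0.24] [0.5054 0.1146]
10 [ 0.35 -0.27] [0.5089 0.112 ]
11 [ 0.33 -0.29] [0.5122 0.1091]
12 [ 0.31 -0.31] [0.5153 0.1059]
13 [ 0.29 -0.33] [0.5182 0.1026]
14 [ 0.26 -0.35] [0.5209 0.0991]
15 [ 0.24 -0.37] [0.5232 0.0954]
```

>>> step_arm:
  rows:
    - [[-1, 0.5, -0.24, 0, 0, 0, 0], [-1, 0.5, -0.24, 0, 0, 0, 0], [-1, 0.4, -0.2, 0, 0, 0, 0], [-1, 0.33, -0.16, 0, 0, 0, 0], [-1, 0.44, -0.01, 0, 0, 0, -4], [-1, 0.44, -0.04, 0, 0, 0, -4], [-1, 0.44, -0.07, 0, 0, 0, -4], [-1, 0.43, -0.1, 0, 0, 0, -4], [-1, 0.42, -0.13, 0, 0, 0, -4], [-1, 0.41, -0.16, 0, 0, 0, -4]]

```text
clock: 3.82
tool_pos: [0.494, 0.1208, 0.0435]
orientation: [-90.0, -0.0, 43.5]
force: [-0.5, 1.4, 0.9]
opening: 0.0007
```

>>> step_arm:
  rows:
    - [[-1, 0.4, -0.19, 0, 0, 0, -4], [-1, 0.38, -0.21, 0, 0, 0, -4], [-1, 0.37, -0.24, 0, 0, 0, -4], [-1, 0.35, -0.27, 0, 0, 0, -4], [-1, 0.33, -0.29, 0, 0, 0, -4], [-1, 0.31, -0.31, 0, 0, 0, -4], [-1, 0, 0, 0, 0, 0, 0]]

```text
clock: 4.7
tool_pos: [0.5154, 0.1054, 0.0435]
orientation: [-90.0, 0.0, 19.6]
force: [0.4, -0.2, 0.2]
opening: 0.0005
```

```bash
python3 - <<'E'
from h import *
a=ctrl.snapshot('top')[165:265,205:325]; b=ctrl.snapshot('side')[170:270,220:340]
cv2.imwrite('pics/c3.png',np.vstack([cv2.resize(x,None,fx=s,fy=s,interpolation=cv2.INTER_CUBIC)[:300] for x,s in((a,3),(b,3))])); cv2.imwrite('pics/t3.png',a)
E
```

```text
(no output)
```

View pics/c3.png

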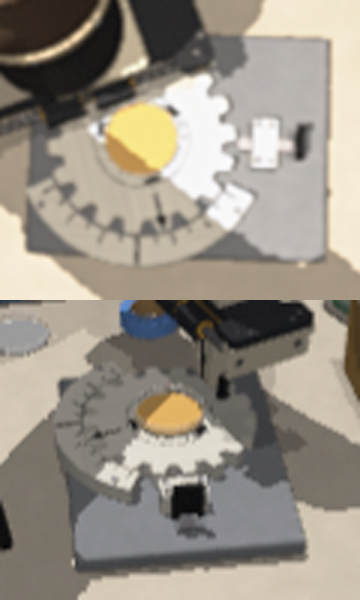

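Top half of the picture: the arrow tip is at about (163,227) and its tail at (156,195), short of the zero line at (137,237). The dish is still central at (141,139). Computing the remainder.

```bash
python3 - <<'E'
from h import *
C=np.array([.469,.063])
for q in [(163,227),(156,195),(137,237),(137,263)]:
    w=back('top',[(np.array(q)+.5)/3-.5+[205,165]],.036)[0,:2]-C; print(q,np.hypot(*w).round(4),np.degrees(np.arctan2(w[1],w[0])).round(1)%360)
E
```

```text
(163, 227) 0.0714 193.2
(156, 195) 0.0455 193.8
(137, 237) 0.0773 176.8
(137, 263) 0.0977 177.4
```

>>> step_arm:
  rows:
    - [[-1, 0.15, -0.16, 0, 0, 0, -2], [-1, 0.14, -0.17, 0, 0, 0, -2], [-1, 0.13, -0.17, 0, 0, 0, -2], [-1, 0.13, -0.18, 0, 0, 0, -2], [-1, 0.12, -0.18, 0, 0, 0, -2], [-1, 0.12, -0.19, 0, 0, 0, -2], [-1, 0.11, -0.19, 0, 0, 0, -2], [-1, 0.05, -0.1, 0, 0, 0, -1], [-1, 0, 0, 0, 0, 0, 0]]

```text
clock: 5.92
tool_pos: [0.5249, 0.0921, 0.0436]
orientation: [-90.0, -0.0, 4.6]
force: [-0.6, -0.3, -0.4]
opening: 0.0005
```

```bash
python3 - <<'E'
from h import *
a=ctrl.snapshot('top')[195:255,215:305]; cv2.imwrite('pics/c4.png',cv2.resize(a,None,fx=8,fy=8,interpolation=cv2.INTER_CUBIC))
E
```

```text
(no output)
```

View pics/c4.png

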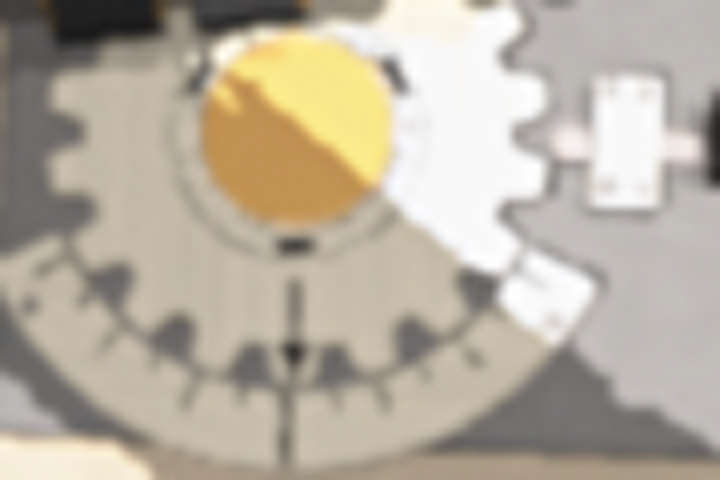

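Arrow tip (293,370) is about 1° short of the zero line (288,388)-(286,462). I'll push 1° more, back off, rise, and go round to the tab.

>>> step_arm:
  rows:
    - [[-1, 0.05, -0.1, 0, 0, 0, -1], [-1, 0, 0, 0, 0, 0, 0], [-1, -0.05, 0.5, 0, 0, 0, 0], [-1, -0.05, 1.0, 0, 0, 0, 0], [-1, 0, 0, 3, 0, 0, 0], [-1, 0, 0, 4, 0, 0, 0], [-1, 0, 0, 3.5, 0, 0, 0], [-1, 0, 0, 0, 0, 0, 0]]

```text
clock: 6.98
tool_pos: [0.5259, 0.1077, 0.1516]
orientation: [-89.9, -0.3, 3.7]
force: [0.5, 0.3, -0.9]
opening: 0.0005
```

>>> step_arm:
  rows:
    - [[-1, -1.02, -3.55, 0, 0, 0, -1], [-1, -1.02, -3.55, 0, 0, 0, -1], [-1, -1.02, -3.55, 0, 0, 0, -1], [-1, -1.02, -3.55, 0, 0, 0, -1], [-1, -1.02, -3.55, 0, 0, 0, -1], [-1, -1.02, -3.55, 0, 0, 0, -1], [-1, 0, 0, 0, 0, 0, 0]]

```text
clock: 7.85
tool_pos: [0.4618, -0.1081, 0.1478]
orientation: [-90.0, 0.1, -2.5]
force: [0.2, 0.8, -0.4]
opening: 0.0005
```

```bash
python3 - <<'E'
from h import *
o=ctrl.get_obs(); print({k:np.round(o[k],4) for k in('clock','tool_pos','force','orientation')})
a=ctrl.snapshot('top')[180:255,215:315]; b=ctrl.snapshot('side')[160:260,220:360]
a=cv2.resize(a,(720,540),interpolation=cv2.INTER_CUBIC)[:, :400]
b=cv2.resize(b,None,fx=2.8,fy=2.8,interpolation=cv2.INTER_CUBIC)
b=cv2.copyMakeBorder(b,0,540-b.shape[0],0,0,0)
cv2.imwrite('pics/c5.png',np.hstack([a,b]))
E
```

```text
{'clock': np.float64(7.85), 'tool_pos': array([ 0.4618, -0.1081,  0.1478]), 'force': array([ 0.2448,  0.7751, -0.4485]), 'orientation': array([-9.00079e+01,  8.19000e-02, -2.53710e+00])}
```

View pics/c5.png

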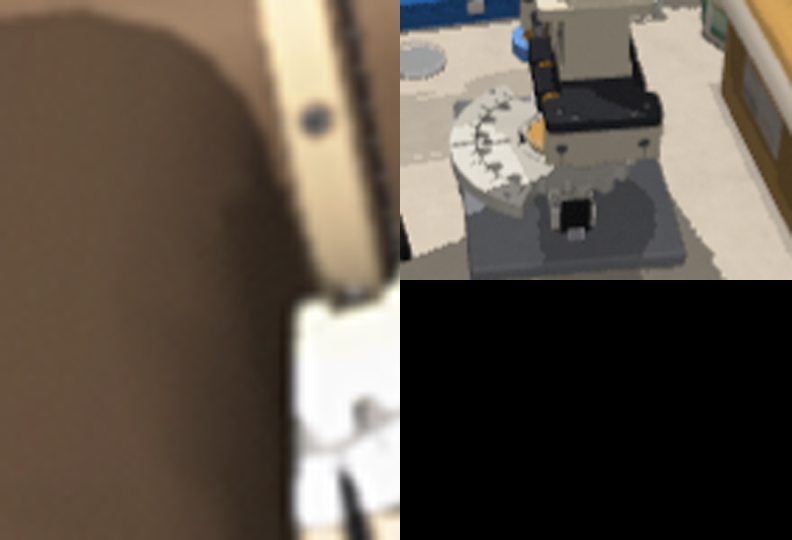

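The top view is blocked by the arm. The side view shows the arrow on the zero line at about (480,142), the dish in place, and the gripper outside the tab (574,213). Lowering and starting the push.

>>> step_arm:
  rows:
    - [[-1, 0.15, 0, -3, 0, 0, 0], [-1, 0, 0, -3, 0, 0, 0], [-1, 0, 0, -2.5, 0, 0, 0], [-1, 0, 0, -1.6, 0, 0, 0], [-1, 0, 0, -0.7, 0, 0, 0], [-1, 0, 0, 0, 0, 0, 0], [-1, 0.02, 0.5, 0, 0, 0, 0], [-1, 0.02, 0.5, 0, 0, 0, 0], [-1, 0.02, 0.4, 0, 0, 0, 0], [-1, 0.02, 0.4, 0, 0, 0, 0], [-1, 0.02, 0.4, 0, 0, 0, 0], [-1, 0, 0, 0, 0, 0, 0]]

```text
clock: 9.45
tool_pos: [0.4656, -0.0845, 0.0406]
orientation: [-90.0, -0.0, -2.4]
force: [0.8, -0.2, -0.4]
opening: 0.0003
```

>>> step_arm:
  rows:
    - [[-1, 0.01, 0.2, 0, 0, 0, 0], [-1, 0.01, 0.2, 0, 0, 0, 0], [-1, 0.01, 0.2, 0, 0, 0, 0], [-1, 0, 0, 0, 0, 0, 0]]

```text
clock: 9.95
tool_pos: [0.4657, -0.0787, 0.0405]
orientation: [-90.0, 0.0, -2.4]
force: [0.2, -1.3, -0.1]
opening: 0.0007
```

```bash
python3 - <<'E'
from h import *
o=ctrl.get_obs(); print({k:np.round(o[k],4) for k in('clock','tool_pos','force','orientation')})
b=ctrl.snapshot('side')[175:255,225:335]
cv2.imwrite('pics/c6.png',cv2.resize(b,None,fx=7,fy=7,interpolation=cv2.INTER_CUBIC))
E
```

```text
{'clock': np.float64(9.95), 'tool_pos': array([ 0.4657, -0.0787,  0.0405]), 'force': array([ 0.1615, -1.2765, -0.1434]), 'orientation': array([-9.00004e+01,  7.30000e-03, -2.38360e+00])}
```

View pics/c6.png

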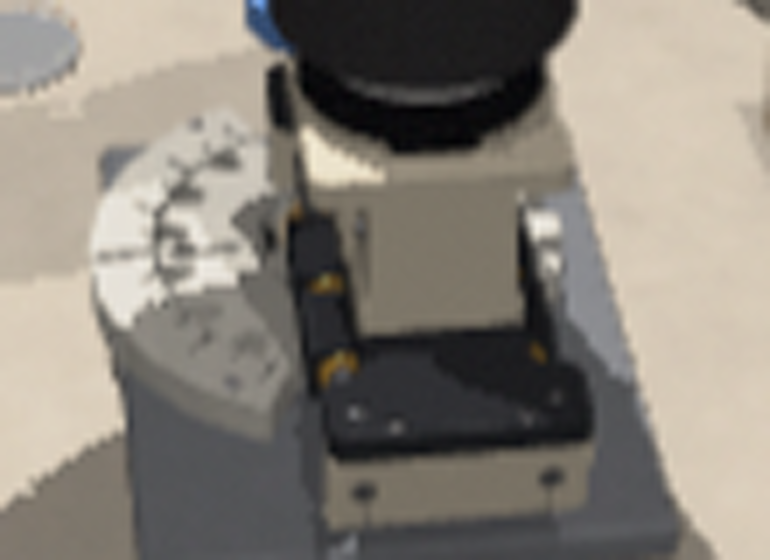

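The arrow (160–240, 250) is in line with the zero line (100–155, 256). I'll keep pushing in small steps until the force rises.

>>> step_arm:
  rows:
    - [[-1, 0, 0.15, 0, 0, 0, 0], [-1, 0, 0.15, 0, 0, 0, 0], [-1, 0, 0, 0, 0, 0, 0]]

```text
clock: 10.38
tool_pos: [0.4658, -0.0757, 0.0406]
orientation: [-90.0, -0.0, -2.4]
force: [-0.3, -0.7, -0.4]
opening: 0.0003
```

>>> step_arm:
  rows:
    - [[-1, 0, 0.1, 0, 0, 0, 0], [-1, 0, 0, 0, 0, 0, 0]]

```text
clock: 10.62
tool_pos: [0.4659, -0.0747, 0.0406]
orientation: [-90.0, -0.0, -2.4]
force: [0.3, -1.0, -0.6]
opening: 0.0005
```

>>> step_arm:
  rows:
    - [[-1, 0, 0.1, 0, 0, 0, 0], [-1, 0, 0, 0, 0, 0, 0]]

```text
clock: 10.88
tool_pos: [0.4659, -0.0737, 0.0406]
orientation: [-90.0, -0.0, -2.4]
force: [1.2, -1.1, 0.1]
opening: 0.0006
```

>>> step_arm:
  rows:
    - [[-1, 0, 0.1, 0, 0, 0, 0], [-1, 0, 0, 0, 0, 0, 0]]

```text
clock: 11.12
tool_pos: [0.4659, -0.0727, 0.0406]
orientation: [-90.0, -0.0, -2.4]
force: [0.8, -0.8, -0.4]
opening: 0.0008
```

>>> step_arm:
  rows:
    - [[-1, 0, 0.1, 0, 0, 0, 0], [-1, 0, 0, 0, 0, 0, 0]]

```text
clock: 11.38
tool_pos: [0.4659, -0.0717, 0.0406]
orientation: [-90.0, -0.0, -2.4]
force: [1.2, -0.7, 1.3]
opening: 0.0002
```

>>> step_arm:
  rows:
    - [[-1, 0, 0.1, 0, 0, 0, 0], [-1, 0, 0, 0, 0, 0, 0]]

```text
clock: 11.62
tool_pos: [0.4658, -0.0713, 0.0407]
orientation: [-90.0, 0.0, -2.4]
force: [2.4, -7.4, 0.4]
opening: 0.0005
```

Force jumped at y = -0.0713, so this is a hard stop. I'll press slightly more to seat it, then back off, rise and look.

>>> step_arm:
  rows:
    - [[-1, 0, 0.05, 0, 0, 0, 0], [-1, 0, 0, 0, 0, 0, 0]]

```text
clock: 11.88
tool_pos: [0.4658, -0.0712, 0.0407]
orientation: [-90.1, 0.0, -2.4]
force: [3.5, -9.4, -0.3]
opening: 0.0005
```

>>> step_arm:
  rows:
    - [[-1, 0, -0.5, 0, 0, 0, 0], [-1, 0, -1.5, 0, 0, 0, 0], [-1, 0, 0, 3, 0, 0, 0], [-1, 0, 0, 4, 0, 0, 0], [-1, 0, 0, 5, 0, 0, 0], [-1, 0, 5, 3, 0, 0, 0], [-1, 0, 6, 0, 0, 0, 0], [-1, 0, 6, 0, 0, 0, 0], [-1, 0, 6, 0, 0, 0, 0], [-1, 0, 6, 0, 0, 0, 0], [-1, 0, 6, 0, 0, 0, 0], [-1, 0, 0, 0, 0, 0, 0]]

```text
clock: 13.38
tool_pos: [0.466, 0.2628, 0.19]
orientation: [-90.0, 0.0, -2.2]
force: [-1.0, -0.7, -0.2]
opening: 0.0003
```

```bash
python3 - <<'E'
from h import *
cv2.imwrite('pics/t7.png',ctrl.snapshot('top')); cv2.imwrite('pics/s7.png',ctrl.snapshot('side'))
a=cv2.imread('pics/t7.png')[175:255,215:325]
cv2.imwrite('pics/c7.png',cv2.resize(a,None,fx=7,fy=7,interpolation=cv2.INTER_CUBIC))
E
```

```text
(no output)
```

View pics/c7.png

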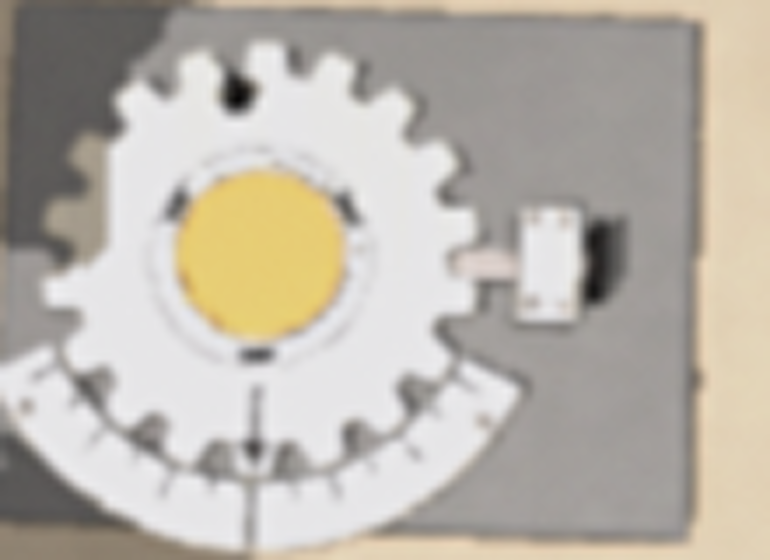

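The picture shows the bolt's nose in the notch at (460,265) and the tab (600,262) close against its guide. The arrow tip (254,466) is on the zero line (252,482)-(249,545), and the dish sits central among its lugs. I'll check the tab's travel and the loose objects by numbers, then hand in.

```bash
python3 - <<'E'
from h import *
a=back('top',[(np.array([608,282])+.5)/6-.5+[205,165]],.066); b=back('top',[(np.array([602,262])+.5)/7-.5+[215,175]],.066); print('tab travel',(b-a)[0].round(4))
C=np.array([.469,.063])
for q in [(254,466),(257,388),(252,482),(249,545)]:
    w=back('top',[(np.array(q)+.5)/7-.5+[215,175]],.036)[0,:2]-C; print(q,np.degrees(np.arctan2(w[1],w[0])).round(1)%360)
for n,f in(('top','t7'),('side','s7')):
    A=cv2.imread(f'pics/{n}0.png');B=cv2.imread(f'pics/{f}.png')
    for nm,z,x,y in[('yellow',.05,.564,-.27),('reag',.08,.495,-.262),('drop',.07,.416,-.255),('lid',.009,.349,.257)]:
        u,v=proj(n,[x,y,z])[0].astype(int); s=np.s_[max(v-14,0):v+14,max(u-14,0):u+14]; print(n,nm,np.abs(A[s].astype(int)-B[s]).mean().round(1))
print(ctrl.get_obs()['force']); ctrl.close_job()
E
```

```text
tab travel [-0.0008  0.0124  0.    ]
(254, 466) 177.6
(257, 388) 177.6
(252, 482) 177.2
(249, 545) 177.2
top yellow 13.4
top reag 13.8
top drop 13.9
top lid 22.7
side yellow 3.6
side reag 4.1
side drop 4.4
side lid 20.2
[ 0.47184326 -0.91608988 -0.07880956]
the job is handed in; nothing more can be done
```

I turned the disc about 60° clockwise by its peg, pushing with the shut fingertips, until the index arrow met the zero line. I then pushed the locking bolt home by its tab, backed the arm clear and handed the job in at about 13.5 s.

**Arrow:** in the last picture it lies at 177.6° and the zero line at 177.2°, which agree within my reading error.

**Bolt:** the tab moved 12.4 mm, where full travel is 12.5 mm minus at most 1.5 mm at the start. The push ended on a hard stop at about 9 N, and the nose is visible in the notch.

**Dish:** it is still central between its lugs.

**Loose objects:** the before/after picture comparison did not settle whether they moved. In the top view every spot I checked had changed brightness (13–14 levels at the bottles and pot, 23 at the lid). In the side view the pot and bottles changed little (about 4 levels), but the lid changed by 20. I put this down to the lighting and the arm's shadow, since the arm ended up over that area, but I did not confirm it. The tape was not compared. I planned every move to stay clear of these objects, and the force readings outside the bolt push stayed near 1 N.

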